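# Put the cam followers back in their own bores

## Robot

A 6-joint arm with a two-finger parallel gripper is mounted at the origin on a cart in front of the work surface, level with it; the furniture and walls round the work are solid. World frame = base frame: x ahead of the robot, y to its left, z up, the work surface at z = 0. Lengths are in m, angles in rad, forces in N, time in s.
With the tool pointing down it reaches from about 0.3 to 0.775 m from the base axis. Payload 14.6 kg.
Tool frame: the origin (TCP) lies at the very end of the fingers, on their centre line; the grasp point (between the pads) lies 19 mm behind it; z points along the fingers, y is the line along which they close (so a half turn about z gives the same grasp; the last joint's range is limited). The gripper opens to 85 mm and grips with 20 to 120 N. Pads are 22 mm wide; open, the fingers measure 114 mm over their backs; the gripper's body (76 mm by 85 mm) begins 54 mm behind the grasp point. The pads swing forward as they close: fully open they stand 13 mm farther back than shut.
Start: joints at [-1.348, 0.3, 1.521, -0, 1.321, -0.067], TCP at [0.157, -0.527, 0.231] pointing down, gripper open.
Joint ranges: [-3.03, 3.03], [-0.79, 2.21], [0.23, 2.52], [-1.04, 4.18], [0, 3.07], [-2.55, 2.55]. Speed limits (rad/s): [2.22, 2.22, 2.57, 3.14, 3.14, 3.14].

## Interface

Orientations are given as a rotation vector (axis times angle).
In Python, from workcell import manip, viewer, ticket, nets gives the robot as it stands.
- The arm moves only by the shell command python3 -m jog 'ROWS' [FORCE]. ROWS is a JSON object whose one key "moves" holds a list of rows, each an object of numbers: "claw": the closure, from -1 (fully open) to 1 (shut); "dx", "dy", "dz": the shift along the tool's x, y, z in mm; "ax", "ay", "az": the turn, a rotation vector about the tool's x, y, z in units of 5 degrees (1.0 is 5 degrees). A call has 1 to 5 rows; each row is the pose to reach, as a shift and turn from the pose commanded when the call began, along the tool's axes at that moment; what a row does not reach only later rows make up. A row lasts 1/8 s, in which the tool goes at most 62.5 mm and 10.7 degrees, less where a joint would pass 70% of its speed; a pose out of reach is approached as far as the arm can. A call with a gripper value outside its range is refused whole. The fingers move at their own pace and stop on an object; FORCE is the grip in N (left out, the last holds). Time passes only in rows, so rows that repeat a pose let the fingers close. It gives the time, the measured TCP pose, the force, the opening and the grip force at its end, in the units of the state.
- manip.sense(): the state, without advancing time (a new reading comes with each control period).
- viewer.grab_frame(name): name is "side" or "top" or "wrist"; returns a dict with "pixels" (400x640x3 uint8, red, green, blue), "intrinsics" (3x3 intrinsics, pixels), "view" (4x4, takes a point from world to camera coordinates). Camera axes: x right, y up, looking along -z (the intrinsics and any distortion apply to the point x, -y, -z); pixel columns grow to the right and rows downward; lengths in m; the calibration is good to about 2 mm. A picture is of the moment at which its call begins. There is no depth.
- ticket.close_job(): hands the job in; it is judged then, once.
Trained networks look in a picture, given as the dict that the camera call returned (one of the last four; its "shot" number tells which), for a name from the list of things; names that differ only in an ending like _2 or _b are one class to them, and where a whole thing is asked for, a point or a joint stands for the part that bears it (a point fixed in the world has none). Each returns a list of dicts, best first, with "confidence" (0 to 1); they miss things now and then, are a little off and sometimes report something else, mostly with a low value. They report only what shows in the picture. A call takes as long as a camera call. They do not tell look-alikes from the thing itself.
- nets.search_frame(label, picture): "at" ([column, row] in pixels, amid what is visible of it).
- nets.silhouettes(label, picture): "mask" (400x640 bool, what is visible of it) and "at" ([column, row] in pixels, amid what is visible of it).
- nets.spot_point(label, picture): "at" ([column, row] in pixels: a listed point, or the origin of a listed thing).
The state is a dict: "time_s": time; "joints": joint angles; "qd": joint speeds; "effort": joint torques, N m; "ee_pos": TCP position; "ee_rot": TCP orientation; "contact_force": force on the tool from outside, world axes, zero at the start; "moment": the same for the moment, N m; "grip_width": finger opening in m; "finger_force": force on a finger pad.
Only numpy, scipy, OpenCV 4.12 (cv2) and the standard library are available. Lean on these libraries where they do the work, as an engineer would, in place of code of your own. Each camera call takes 0.05 s, during which the arm holds its last target. There are 200 camera calls.

## Task

Put the four cam followers from the wooden keep board back into the cylinder head, one in each bore and fully home. Each has worn in to its own cam lobe, so keep the order of the row: the follower next to the board's hanging hole belongs in the bore next to the head's chain tunnel, the second in the second bore, and so on to the far end.

Things in the scene. Friction and masses are not known exactly. Their poses are not given: they have to be found in the camera images.
- follower_a: cam follower (bucket tappet): plain bright steel cylinder, 32 mm diameter, 27.5 mm high, 70 g, closed end up; all four look alike. Starts upright in cup_a, underside 23 mm and top 50.5 mm above the bench, standing 20.5 mm out of the cup. Origin: centre of its underside, z up its axis.
- follower_b: cam follower (bucket tappet): plain bright steel cylinder, 32 mm diameter, 27.5 mm high, 70 g, closed end up; all four look alike. Starts upright in cup_b, underside 23 mm and top 50.5 mm above the bench, standing 20.5 mm out of the cup. Origin: centre of its underside, z up its axis.
- follower_c: cam follower (bucket tappet): plain bright steel cylinder, 32 mm diameter, 27.5 mm high, 70 g, closed end up; all four look alike. Starts upright in cup_c, underside 23 mm and top 50.5 mm above the bench, standing 20.5 mm out of the cup. Origin: centre of its underside, z up its axis.
- follower_d: cam follower (bucket tappet): plain bright steel cylinder, 32 mm diameter, 27.5 mm high, 70 g, closed end up; all four look alike. Starts upright in cup_d, underside 23 mm and top 50.5 mm above the bench, standing 20.5 mm out of the cup. Origin: centre of its underside, z up its axis.
- cup_a: shallow round black plastic cup, 43 mm across, 10 mm high, fixed in one of the four places on the keep board (which one varies); follower_a starts in it, so it marks that follower's place in the row. All four look alike. Origin: centre of its underside, 20 mm above the bench.
- cup_b: shallow round black plastic cup, 43 mm across, 10 mm high, fixed in one of the four places on the keep board (which one varies); follower_b starts in it, so it marks that follower's place in the row. All four look alike. Origin: centre of its underside, 20 mm above the bench.
- cup_c: shallow round black plastic cup, 43 mm across, 10 mm high, fixed in one of the four places on the keep board (which one varies); follower_c starts in it, so it marks that follower's place in the row. All four look alike. Origin: centre of its underside, 20 mm above the bench.
- cup_d: shallow round black plastic cup, 43 mm across, 10 mm high, fixed in one of the four places on the keep board (which one varies); follower_d starts in it, so it marks that follower's place in the row. All four look alike. Origin: centre of its underside, 20 mm above the bench.
- keep_board: wooden board 68 x 190 x 20 mm, fixed flat on the bench at any angle, four cups in a row along it. A tongue 42 mm wide, 40 mm long, with a 22 mm hanging hole sticks out at one end. Origin: underside, below the middle of the row; y along the row to the hanging-hole end, z up. Cups at x 0 and y 69, 23, -23, -69 mm, the first next to the hole.
- cylinder_head: aluminium cylinder head, fixed on battens, about 200 x 300 mm. Deck 82 mm above the bench, with four chamfered blind bores, 38 mm wide, 22 mm deep, at x 0 and y 79, 33, -33, -79 mm; saddles 14 mm wide and high at y 0, +-106 mm. Chain tunnel (big rectangular well) at the +y end. Origin: bench level below mid-row, z up. A follower let go halfway in drops home, 5.5 mm proud.
Things that resemble listed ones, but are neither listed nor needed, are in the scene too. Leave any turquoise look-alike of the follower_c alone.

How it is judged:
At the end, for the whole second after the job is handed in: Each follower is in its bore, at rest, upright within 0.2 rad, underside within 5 mm of the bore floor and axis within 10 mm of the bore centre; its place counted from the chain tunnel is the one it had on the board counted from the hanging hole (((y of cup_a in the frame of keep_board between 0.054 and 0.084 m and y of follower_a in the frame of cylinder_head between 0.069 and 0.089 m) or (y of cup_a in the frame of keep_board between 0.008 and 0.038 m and y of follower_a in the frame of cylinder_head between 0.023 and 0.043 m) or (y of cup_a in the frame of keep_board between -0.038 and -0.008 m and y of follower_a in the frame of cylinder_head between -0.043 and -0.023 m) or (y of cup_a in the frame of keep_board between -0.084 and -0.054 m and y of follower_a in the frame of cylinder_head between -0.089 and -0.069 m)) and x of follower_a in the frame of cylinder_head between -0.01 and 0.01 m and z of follower_a in the frame of cylinder_head between 0.055 and 0.065 m and angle between each of follower_a, follower_b, follower_c, follower_d's own z axis and vertical below 0.2 rad and linear speed of each of follower_a, follower_b, follower_c, follower_d below 0.02 m/s and ((y of cup_b in the frame of keep_board between 0.054 and 0.084 m and y of follower_b in the frame of cylinder_head between 0.069 and 0.089 m) or (y of cup_b in the frame of keep_board between 0.008 and 0.038 m and y of follower_b in the frame of cylinder_head between 0.023 and 0.043 m) or (y of cup_b in the frame of keep_board between -0.038 and -0.008 m and y of follower_b in the frame of cylinder_head between -0.043 and -0.023 m) or (y of cup_b in the frame of keep_board between -0.084 and -0.054 m and y of follower_b in the frame of cylinder_head between -0.089 and -0.069 m)) and x of follower_b in the frame of cylinder_head between -0.01 and 0.01 m and z of follower_b in the frame of cylinder_head between 0.055 and 0.065 m and ((y of cup_c in the frame of keep_board between 0.054 and 0.084 m and y of follower_c in the frame of cylinder_head between 0.069 and 0.089 m) or (y of cup_c in the frame of keep_board between 0.008 and 0.038 m and y of follower_c in the frame of cylinder_head between 0.023 and 0.043 m) or (y of cup_c in the frame of keep_board between -0.038 and -0.008 m and y of follower_c in the frame of cylinder_head between -0.043 and -0.023 m) or (y of cup_c in the frame of keep_board between -0.084 and -0.054 m and y of follower_c in the frame of cylinder_head between -0.089 and -0.069 m)) and x of follower_c in the frame of cylinder_head between -0.01 and 0.01 m and z of follower_c in the frame of cylinder_head between 0.055 and 0.065 m and ((y of cup_d in the frame of keep_board between 0.054 and 0.084 m and y of follower_d in the frame of cylinder_head between 0.069 and 0.089 m) or (y of cup_d in the frame of keep_board between 0.008 and 0.038 m and y of follower_d in the frame of cylinder_head between 0.023 and 0.043 m) or (y of cup_d in the frame of keep_board between -0.038 and -0.008 m and y of follower_d in the frame of cylinder_head between -0.043 and -0.023 m) or (y of cup_d in the frame of keep_board between -0.084 and -0.054 m and y of follower_d in the frame of cylinder_head between -0.089 and -0.069 m)) and x of follower_d in the frame of cylinder_head between -0.01 and 0.01 m and z of follower_d in the frame of cylinder_head between 0.055 and 0.065 m); the robot touches nothing.
It also fails if it takes over 99 s, if anything falls off the work surface, if the arm or the gripper's body presses on something with over 40 N, if the wrist force passes 120 N, or if a joint passes its speed limit or range.

## Working session

There is one attempt and no reset: what is moved stays moved. The work goes in short steps, Python scripts to look and compute and a shell command to move; the robot and the scene stay as the last step left them, time stands still between calls to the robot, and variables do not carry over. Pictures are saved under pics/ and viewed, at most 15 in all, crops included, and the job is handed in when it is done.

```bash
mkdir -p pics; ls
cat > h.py <<'E'
import numpy as np, cv2
from workcell import manip, viewer, ticket, nets
def grab(n,save=None):
    f=viewer.grab_frame(n)
    if save: cv2.imwrite('pics/'+save+'.png',np.array(f['pixels'])[:,:,::-1])
    return f
def toworld(f,uv,z):
    K=np.array(f['intrinsics']);V=np.array(f['view']);R=V[:3,:3];t=V[:3,3]
    d=np.linalg.inv(K)@[uv[0],uv[1],1]; d=R.T@(d*[1,-1,-1]); c=-R.T@t
    return c+d*(z-c[2])/d[2]
def topix(f,P):
    K=np.array(f['intrinsics']);V=np.array(f['view'])
    p=V[:3,:3]@np.array(P)+V[:3,3]; p=K@(p*[1,-1,-1]); return p[:2]/p[2]
E
python3 - <<'E'
from h import *
for n in ['top','side']:
    f=grab(n,n+'0'); print(n,[k for k in f],np.round(np.linalg.inv(np.array(f['view']))[:3,3],3))
    for l,z in [('follower_a',.0505),('cup_a',.03),('keep_board',0),('cylinder_head',0)]:
        for m in ('search_frame','spot_point'):
            for r in getattr(nets,m)(l,f):
                zz=z if m=='search_frame' else {'follower_a':.023,'cup_a':.02}.get(l,0)
                print(l,m,round(r['confidence'],2),np.round(r['at']),np.round(toworld(f,r['at'],zz),3))
print(manip.sense())
E
```

```text
pics
top ['pixels', 'intrinsics', 'view', 'shot'] [0.406 0.051 0.894]
follower_a search_frame 0.72 [383. 218.] [ 0.509 -0.078  0.05 ]
follower_a search_frame 0.61 [369. 231.] [ 0.481 -0.046  0.05 ]
follower_a search_frame 0.59 [410. 188.] [ 0.577 -0.142  0.05 ]
follower_a search_frame 0.56 [319. 218.] [0.511 0.065 0.05 ]
follower_a search_frame 0.46 [398. 205.] [ 0.538 -0.115  0.05 ]
follower_a search_frame 0.39 [390. 199.] [ 0.553 -0.097  0.05 ]
follower_a spot_point 0.72 [368. 232.] [ 0.482 -0.048  0.023]
follower_a spot_point 0.72 [397. 201.] [ 0.553 -0.117  0.023]
follower_a spot_point 0.71 [380. 216.] [ 0.517 -0.077  0.023]
follower_a spot_point 0.56 [318. 222.] [0.507 0.068 0.023]
follower_a spot_point 0.53 [409. 190.] [ 0.579 -0.147  0.023]
cup_a search_frame 0.56 [403. 185.] [ 0.588 -0.133  0.03 ]
cup_a search_frame 0.56 [375. 234.] [ 0.475 -0.064  0.03 ]
cup_a search_frame 0.5 [375. 219.] [ 0.51  -0.064  0.03 ]
cup_a spot_point 0.56 [396. 199.] [ 0.558 -0.117  0.02 ]
cup_a spot_point 0.52 [383. 217.] [ 0.516 -0.084  0.02 ]
cup_a spot_point 0.51 [369. 237.] [ 0.47  -0.049  0.
[... 1955 characters left out ...]
] [ 0.491 -0.034 -0.   ]
{'time_s': 0.9, 'joints': array([-1.34762057e+00,  2.99892811e-01,  1.52101419e+00,  1.65165104e-05,
        1.32066540e+00, -6.65620077e-02]), 'qd': array([ 0.0005194 ,  0.00219605, -0.00048318,  0.00012211,  0.00035486,
        0.00045898]), 'effort': array([ 4.84060311e-04, -5.43350708e+01, -3.61978662e+01,  3.29861416e-05,
        5.33955663e-04, -4.81194741e-05]), 'ee_pos': array([ 0.15715503, -0.5270627 ,  0.23127852]), 'ee_rot': array([3.10866616e+00, 4.53519664e-01, 2.75485309e-05]), 'contact_force': array([ 0.43097628, -1.01356333,  0.1596292 ]), 'moment': array([ 0.01363191, -0.00474234, -0.02501136]), 'finger_force': 0.0, 'grip_width': 0.08557514072220092}
```

View pics/top0.png

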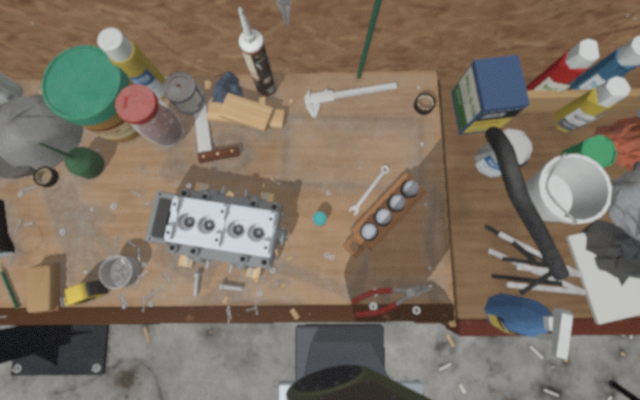

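View pics/side0.png

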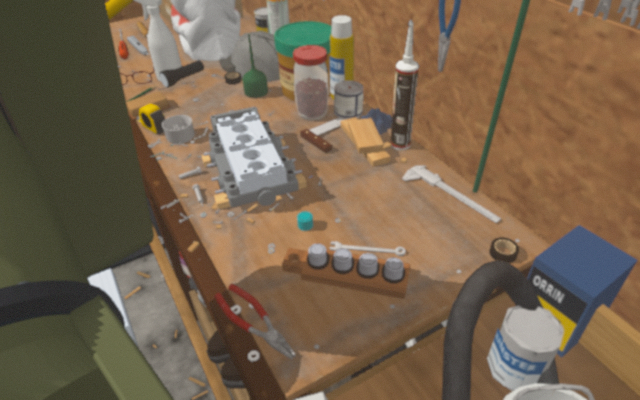

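The top view shows the keep board with its hanging hole at (352,245) and followers at (369,231), (383,218), (398,205), (410,188). The head's chain tunnel is at the left (160,215), with bores near (187,221), (207,226), (237,230), (258,233). Things that could be taken for a follower: the turquoise cylinder (319,218), which is a decoy, and the four bright ones on the board, which are the targets. I'll check this in one close crop.

```bash
cat >> h.py <<'E'
from scipy.spatial.transform import Rotation as Ro
def down(yaw):  # tool x at world yaw, z down
    c,s=np.cos(yaw),np.sin(yaw); return np.array([[c,s,0],[s,-c,0],[0,0,-1.]])
def go(p,yaw):
    s=manip.sense(); R=Ro.from_rotvec(s['ee_rot']).as_matrix()
    d=R.T@(np.array(p)-s['ee_pos'])*1000
    best=min((Ro.from_matrix(R.T@down(yaw+k*np.pi)).as_rotvec(degrees=True)/5 for k in(0,1)),key=lambda a:np.linalg.norm(a))
    print('mm',np.round(d,1),'turn',np.round(best,2),'j6',round(s['joints'][5],2),'t',round(s['time_s'],2))
E
python3 - <<'E'
from h import *
im=cv2.imread('pics/top0.png'); s=cv2.imread('pics/side0.png')
a=cv2.resize(im[170:260,300:440],(800,514))[:, :]
a=cv2.resize(im[165:265,140:300],(400,250),interpolation=2); b=cv2.resize(im[165:265,300:460],(400,250),interpolation=2)
c=cv2.resize(s[100:220,190:340],(400,320),interpolation=2); d=cv2.resize(s[200:320,270:420],(400,320),interpolation=2)
cv2.imwrite('pics/crop.png',np.vstack([np.hstack([a,b]),np.hstack([c,d])]))
f=grab('top');g=grab('side')
print(f['intrinsics'],np.round(f['view'],3))
# wrist cam
w=grab('wrist'); iv=np.linalg.inv(np.array(w['view'])); st=manip.sense(); R=Ro.from_rotvec(st['ee_rot']).as_matrix()
print('cam in tool',np.round(R.T@(iv[:3,3]-st['ee_pos']),3)); print(np.round(R.T@iv[:3,:3],2)); print(w['intrinsics'])
go([.54,-.12,.33],np.radians(-45)); go([.5,.28,.4],np.radians(-45))
E
```

```text
[[375.94062205   0.         316.6810238 ]
 [  0.         375.94062205 198.04727673]
 [  0.           0.           1.        ]] [[-0.012 -1.    -0.023  0.077]
 [ 0.984 -0.016  0.177 -0.556]
 [-0.177 -0.021  0.984 -0.806]
 [ 0.     0.     0.     1.   ]]
cam in tool [ 0.066  0.002 -0.142]
[[ 0.    0.96  0.26]
 [ 1.   -0.   -0.  ]
 [-0.    0.26 -0.96]]
[[354.22618946   0.         318.83770754]
 [  0.         354.22618946 194.1586056 ]
 [  0.           0.           1.        ]]
mm [ 483.2 -280.7  -98.7] turn [-0.    0.   12.32] j6 -0.07 t 1.05
mm [ 559.2 -675.4 -168.7] turn [-0.    0.   12.32] j6 -0.07 t 1.05
```

View pics/crop.png

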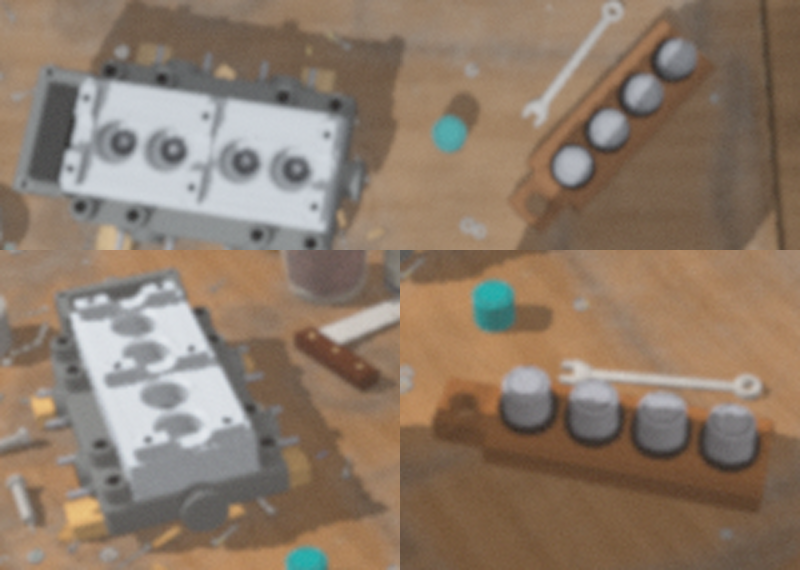

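The crop confirms it: four bare steel followers in black cups, with the hanging hole next to the near-left one, and the turquoise cylinder standing free. Moving to look over the board with the wrist camera.

```bash
python3 -m jog '{"moves":[{"dx":484,"dy":-301,"dz":-30,"az":-23.7,"claw":-1},{"dx":484,"dy":-301,"dz":-30,"az":-23.7,"claw":-1},{"dx":484,"dy":-301,"dz":-30,"az":-23.7,"claw":-1},{"dx":484,"dy":-301,"dz":-30,"az":-23.7,"claw":-1},{"dx":484,"dy":-301,"dz":-30,"az":-23.7,"claw":-1}]}'
python3 - <<'E'
from h import *
go([.535,-.10,.24],np.radians(135))
E
```

```text
mm [ 484.1 -301.3   -8.7] turn [-0.    0.   12.32] j6 -0.07 t 1.05$.moves[0]: bad value
```

```bash
python3 -m jog '{"moves":[{"dx":60,"dy":-37,"dz":-20,"az":-2,"claw":-1},{"dx":110,"dy":-70,"dz":-20,"az":-4,"claw":-1},{"dx":160,"dy":-100,"dz":-20,"az":-6,"claw":-1},{"dx":210,"dy":-132,"dz":-20,"az":-8,"claw":-1},{"dx":260,"dy":-163,"dz":-20,"az":-10,"claw":-1}]}'
python3 - <<'E'
from h import *
go([.535,-.10,.24],np.radians(135))
E
```

```text
mm [ 484.1 -301.3   -8.7] turn [-0.    0.   12.32] j6 -0.07 t 1.05$.moves[0]: bad value
```

```bash
python3 -m jog '{"moves":[{"claw":-1.0,"dx":60.0,"dy":-37.0,"dz":-20.0,"ax":0.0,"ay":0.0,"az":-2.0},{"claw":-1.0,"dx":110.0,"dy":-70.0,"dz":-20.0,"ax":0.0,"ay":0.0,"az":-4.0},{"claw":-1.0,"dx":160.0,"dy":-100.0,"dz":-20.0,"ax":0.0,"ay":0.0,"az":-6.0},{"claw":-1.0,"dx":210.0,"dy":-132.0,"dz":-20.0,"ax":0.0,"ay":0.0,"az":-8.0},{"claw":-1.0,"dx":260.0,"dy":-163.0,"dz":-20.0,"ax":0.0,"ay":0.0,"az":-10.0}]}'
python3 - <<'E'
from h import *
go([.535,-.10,.24],np.radians(135))
E
```

```text
time_s: 1.68
ee_pos: [0.3608, -0.2948, 0.2516]
ee_rot: [2.62, 1.732, 0.0]
contact_force: [0.6, -0.5, 0.0]
grip_width: 0.0857
finger_force: 0.0
mm [247.5  83.9  11.6] turn [ 1.000e-02  1.000e-02 -1.361e+01] j6 -0.36 t 1.68
```

```bash
python3 -m jog '{"moves":[{"claw":-1,"dx":250,"dy":85,"dz":12,"ax":0,"ay":0,"az":-13.6},{"claw":-1,"dx":250,"dy":85,"dz":12,"ax":0,"ay":0,"az":-13.6},{"claw":-1,"dx":250,"dy":85,"dz":12,"ax":0,"ay":0,"az":-13.6},{"claw":-1,"dx":250,"dy":85,"dz":12,"ax":0,"ay":0,"az":-13.6},{"claw":-1,"dx":250,"dy":85,"dz":12,"ax":0,"ay":0,"az":-13.6}]}'
python3 - <<'E'
from h import *
f=grab('wrist','w1')
go([.535,-.10,.24],np.radians(135))
for l,z in [('follower_a',.0505),('cup_a',.03)]:
    for r in nets.silhouettes(l,f):
        m=np.array(r['mask']); print(l,round(r['confidence'],2),m.sum(),np.round(r['at']),np.round(toworld(f,r['at'],z),4))
for l,z in [('follower_a',.023),('cup_a',.02),('keep_board',0)]:
    for r in nets.spot_point(l,f): print(l,round(r['confidence'],2),np.round(r['at']),np.round(toworld(f,r['at'],z),4))
E
```

```text
time_s: 2.3
ee_pos: [0.5385, -0.098, 0.2387]
ee_rot: [-1.55, -2.732, -0.0]
contact_force: [-1.1, -0.8, 0.0]
grip_width: 0.0856
finger_force: 0.0
mm [ 0.3 -4.  -1.3] turn [-0.   -0.01 -2.72] j6 -0.8 t 2.35
follower_a 0.96 1043 [294.  91.] [ 0.4826 -0.0498  0.0505]
follower_a 0.86 928 [319. 186.] [ 0.5469 -0.1135  0.0505]
follower_a 0.71 831 [384.   8.] [0.5146 0.048  0.0505]
follower_a 0.7 990 [330. 230.] [ 0.5794 -0.1464  0.0505]
follower_a 0.65 424 [310. 124.] [ 0.5097 -0.067   0.0505]
follower_a 0.55 910 [307. 143.] [ 0.5162 -0.0837  0.0505]
cup_a 0.85 450 [314. 127.] [ 0.5144 -0.0691  0.03  ]
cup_a 0.82 620 [300. 111.] [ 0.496  -0.0632  0.03  ]
cup_a 0.61 382 [337. 214.] [ 0.5818 -0.1341  0.03  ]
follower_a 0.86 [297.  91.] [ 0.4836 -0.0488  0.023 ]
follower_a 0.77 [310. 135.] [ 0.5157 -0.0785  0.023 ]
follower_a 0.58 [321. 182.] [ 0.5506 -0.1145  0.023 ]
follower_a 0.56 [385.   9.] [0.5166 0.0551 0.023 ]
cup_a 0.86 [296.  95.] [ 0.4845 -0.0524  0.02  ]
cup_a 0.86 [318. 184.] [ 0.5493 -0.1187  0.02  ]
cup_a 0.76 [332. 224.] [ 0.5848 -0.1483  0.02  ]
cup_a 0.56 [308. 137.] [ 0.5153 -0.0821  0.02  ]
keep_board 0.92 [317. 158.] [ 0.5352 -0.098   0.    ]
```

View pics/w1.png

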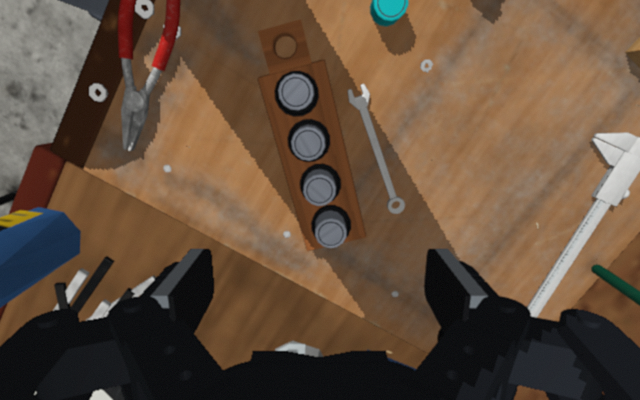

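The wrist view shows the four followers at (296,92), (309,142), (320,187), (331,230), the hanging hole at (286,47), and the turquoise decoy apart at (390,8). Fitting the row model now.

```bash
cat >> h.py <<'E'
from scipy.optimize import least_squares
def fitrow(f,obs,offs,p0):
    """obs: (uv, index, z). offs: y offsets. pose x,y,theta with row +y direction=theta"""
    def res(p):
        d=np.array([np.cos(p[2]),np.sin(p[2])]); 
        return np.concatenate([topix(f,[*(p[:2]+offs[i]*d),z])-np.array(uv) for uv,i,z in obs])
    r=least_squares(res,p0,loss='soft_l1',f_scale=1.5,x_scale=[.01,.01,.1]); return r.x,res(r.x)
def circ(im,f,c,z,r,col):
    t=np.linspace(0,2*np.pi,60); q=np.array([topix(f,[c[0]+r*np.cos(a),c[1]+r*np.sin(a),z]) for a in t])
    cv2.polylines(im,[np.round(q*16).astype(int)],True,col,1,cv2.LINE_AA,4)
E
python3 - <<'E'
from h import *
f=grab('wrist'); offs=np.array([69,23,-23,-69])/1000
obs=[]; p0=[.535,-.098,np.radians(135)]
d=np.array([np.cos(p0[2]),np.sin(p0[2])])
for l,z in [('follower_a',.023),('cup_a',.02)]:
    for r in nets.spot_point(l,f):
        w=toworld(f,r['at'],z)[:2]; e=[np.linalg.norm(w-(np.array(p0[:2])+o*d)) for o in offs]; i=int(np.argmin(e))
        if e[i]<.015: obs.append((r['at'],i,z))
for i,uv in enumerate([(296.5,92),(309,142),(320.5,187.5),(331,231)]): obs.append((uv,i,.0505))
p,res=fitrow(f,obs,offs,p0); print(np.round(p,4),np.degrees(p[2])); print(np.round(res.reshape(-1,2),1).tolist())
im=np.array(f['pixels'])[:,:,::-1].copy(); S=4
big=cv2.resize(im[30:260,240:400],None,fx=S,fy=S,interpolation=2)
g=dict(f); K=np.array(f['intrinsics'],float); K[0,2]-=240;K[1,2]-=30; K[:2]*=S; g['intrinsics']=K
d=np.array([np.cos(p[2]),np.sin(p[2])])
for o in offs:
    c=p[:2]+o*d; print(np.round(c,4)); circ(big,g,c,.0505,.016,(0,255,0)); circ(big,g,c,.03,.0215,(0,0,255))
cv2.imwrite('pics/fit1.png',cv2.resize(big,None,fx=.65,fy=.65,interpolation=3))
E
```

```text
[ 0.5323 -0.1006  2.3434] 134.26755682003008
[[0.2, 1.9], [-1.0, 4.9], [-1.9, 0.5], [-1.3, 0.0], [-0.3, 0.7], [-0.3, -2.6], [-1.1, -0.5], [0.8, -0.9], [1.2, -1.0], [1.7, -0.1], [2.3, -0.3]]
[ 0.4841 -0.0512]
[ 0.5162 -0.0841]
[ 0.5483 -0.117 ]
[ 0.5805 -0.15  ]
```

View pics/fit1.png

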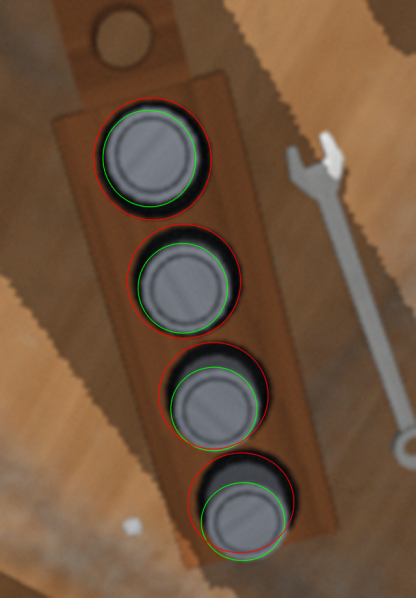

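The circles sit on the tops and cups to about 1 px. Moving to above the first follower (hole end).

Run:
```python
from h import *
go([.4841,-.0512,.10],np.radians(134.3))
print(manip.sense()['ee_pos'])
```

```text
mm [ 70.  -20.2 139.5] turn [ 0.    0.   -2.83] j6 -0.78 t 2.75
[ 0.53668175 -0.10158641  0.23952507]
```

```bash
python3 -m jog '{"moves":[{"claw":-1,"dx":60,"dy":-20,"dz":50,"ax":0,"ay":0,"az":-2},{"claw":-1,"dx":70,"dy":-20,"dz":100,"ax":0,"ay":0,"az":-2.85},{"claw":-1,"dx":70,"dy":-20,"dz":139,"ax":0,"ay":0,"az":-2.85},{"claw":-1,"dx":70,"dy":-20,"dz":139,"ax":0,"ay":0,"az":-2.85},{"claw":-1,"dx":70,"dy":-20,"dz":139,"ax":0,"ay":0,"az":-2.85}]}' 40
python3 - <<'E'
from h import *
go([.4841,-.0512,.03],np.radians(134.3))
E
```

```text
time_s: 3.38
ee_pos: [0.4854, -0.0511, 0.1021]
ee_rot: [1.214, 2.895, 0.001]
contact_force: [0.7, 0.9, -0.7]
grip_width: 0.0851
finger_force: 0.0
mm [ 0.9 -1.1 72.1] turn [0.01 0.02 0.04] j6 -0.96 t 3.38
```

```bash
python3 -m jog '{"moves":[{"claw":-0.5,"dx":0.5,"dy":-1,"dz":40,"ax":0,"ay":0,"az":0},{"claw":-0.5,"dx":0.5,"dy":-1,"dz":70,"ax":0,"ay":0,"az":0},{"claw":-0.3,"dx":0.5,"dy":-1,"dz":70,"ax":0,"ay":0,"az":0},{"claw":0.6,"dx":0.5,"dy":-1,"dz":70,"ax":0,"ay":0,"az":0},{"claw":0.6,"dx":0.5,"dy":-1,"dz":70,"ax":0,"ay":0,"az":0}]}' 40
python3 - <<'E'
from h import *
go([.4841,-.0512,.03],np.radians(134.3))
E
```

```text
time_s: 4.0
ee_pos: [0.4846, -0.0512, 0.0325]
ee_rot: [1.212, 2.895, 0.001]
contact_force: [-1.3, -0.7, 8.6]
grip_width: 0.0294
finger_force: 38.8
mm [ 0.4 -0.4  2.5] turn [0.02 0.03 0.05] j6 -0.96 t 4.0
```

```bash
python3 -m jog '{"moves":[{"claw":0.6,"dx":0,"dy":0,"dz":0,"ax":0,"ay":0,"az":0},{"claw":0.6,"dx":0,"dy":0,"dz":-20,"ax":0,"ay":0,"az":0},{"claw":0.6,"dx":0,"dy":0,"dz":-60,"ax":0,"ay":0,"az":0},{"claw":0.6,"dx":0,"dy":0,"dz":-110,"ax":0,"ay":0,"az":0},{"claw":0.6,"dx":0,"dy":0,"dz":-170,"ax":0,"ay":0,"az":0}]}' 40
python3 - <<'E'
from h import *
f=grab('wrist','held1'); s=grab('side','s1')
im=np.array(s['pixels'])[:,:,::-1]; a=np.array(f['pixels'])[:,:,::-1]
c=topix(s,manip.sense()['ee_pos']).astype(int)
cv2.imwrite('pics/h1.png',np.hstack([cv2.resize(im[max(c[1]-60,0):c[1]+60,c[0]-60:c[0]+60],(400,400),interpolation=2),cv2.resize(a[200:400,220:420],(400,400))]))
go([.5,.26,.25],np.radians(98))
E
```

```text
time_s: 4.62
ee_pos: [0.483, -0.0508, 0.2031]
ee_rot: [1.213, 2.897, 0.0]
contact_force: [0.5, -0.7, -1.3]
grip_width: 0.0294
finger_force: 39.7
mm [211.3 229.  -42.7] turn [0.11 0.08 7.31] j6 -0.96 t 4.72
```

View pics/h1.png

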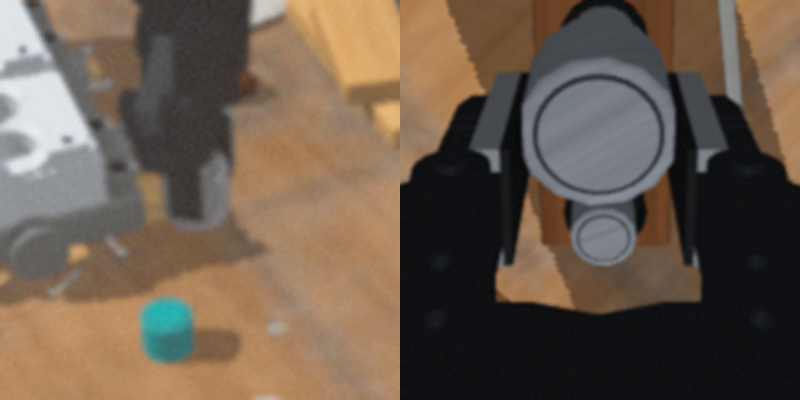

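The follower is held upright between the pads: top centre near wrist pixel (320,267), with the remaining followers behind it. Going over the head.

```bash
python3 -m jog '{"moves":[{"claw":0.6,"dx":40,"dy":35,"dz":-30,"ax":0,"ay":0,"az":1},{"claw":0.6,"dx":80,"dy":75,"dz":-40,"ax":0,"ay":0,"az":3},{"claw":0.6,"dx":125,"dy":115,"dz":-40,"ax":0,"ay":0,"az":5},{"claw":0.6,"dx":165,"dy":155,"dz":-40,"ax":0,"ay":0,"az":7},{"claw":0.6,"dx":205,"dy":190,"dz":-40,"ax":0,"ay":0,"az":7.3}]}'
python3 -m jog '{"moves":[{"claw":0.6,"dx":38,"dy":45,"dz":0,"ax":0,"ay":0,"az":0},{"claw":0.6,"dx":50,"dy":45,"dz":0,"ax":0,"ay":0,"az":0},{"claw":0.6,"dx":50,"dy":45,"dz":0,"ax":0,"ay":0,"az":0}]}'
python3 - <<'E'
from h import *
f=grab('wrist','w2'); s=manip.sense(); R=Ro.from_rotvec(s['ee_rot']).as_matrix()
print(s['ee_pos'],s['time_s'],s['joints'].round(2))
print('follower in tool',1000*R.T@(toworld(f,[320,267],s['ee_pos'][2]+.018)-s['ee_pos']))
for n in ('spot_point','search_frame'):
  for r in getattr(nets,n)('cylinder_head',f): print(n,round(r['confidence'],2),np.round(r['at']),np.round(toworld(f,r['at'],0),4))
E
```

```text
time_s: 5.35
ee_pos: [0.4747, 0.2294, 0.2415]
ee_rot: [2.064, 2.367, 0.003]
contact_force: [0.2, -0.6, -0.6]
grip_width: 0.0294
finger_force: 39.8
time_s: 5.72
ee_pos: [0.512, 0.2838, 0.2406]
ee_rot: [2.059, 2.373, 0.0]
contact_force: [0.6, -0.6, 0.0]
grip_width: 0.0291
finger_force: 40.0
[0.51207306 0.28311733 0.24087337] 5.775 [ 0.44  0.37  1.4  -0.    1.37  0.3 ]
follower in tool [  2.69976446   0.19974565 -17.9997476 ]
spot_point 0.78 [306. 162.] [0.4985 0.2784 0.    ]
search_frame 0.86 [309. 120.] [0.4959 0.3234 0.    ]
search_frame 0.26 [317. 256.] [0.5266 0.169  0.    ]
```

View pics/w2.png

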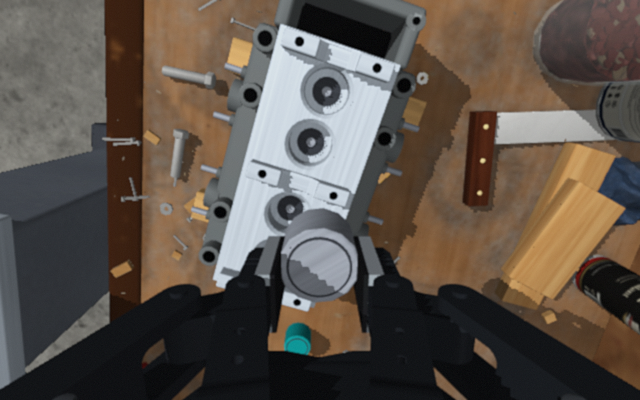

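The wrist view shows the chain tunnel at the top (345,25) and bore rims near (326,91), (310,143), and (289,211); the fourth is hidden by the held follower at (320,267). Fitting the bores.

```bash
cat >> h.py <<'E'
def zoom(f,u0,v0,u1,v1,S):
    im=np.array(f['pixels'])[:,:,::-1]; big=cv2.resize(im[v0:v1,u0:u1],None,fx=S,fy=S,interpolation=2)
    g=dict(f); K=np.array(f['intrinsics'],float); K[0,2]-=u0;K[1,2]-=v0;K[:2]*=S; g['intrinsics']=K; return big,g
E
python3 - <<'E'
from h import *
f=grab('wrist'); offs=np.array([79,33,-33,-79])/1000
obs=[((326,91),0,.082),((310.5,142.5),1,.082),((289.5,211.5),2,.082)]
p,res=fitrow(f,obs,offs,[.4985,.278,np.radians(78)])
print(np.round(p,4),np.degrees(p[2]),np.round(res,1),[np.round(toworld(f,o[0],.082),4)[:2].tolist() for o in obs])
big,g=zoom(f,230,20,400,240,2.7); d=np.array([np.cos(p[2]),np.sin(p[2])])
for o in offs: c=p[:2]+o*d; print(np.round(c,4)); circ(big,g,c,.082,.019,(0,0,255)); circ(big,g,c,.06,.019,(0,255,0))
cv2.imwrite('pics/fit2.png',big)
E
```

```text
[0.4963 0.2762 1.4145] 81.04217273595206 [ 0.5 -2.3 -0.2  0.3 -0.3  2. ] [[0.5085, 0.3524], [0.5016, 0.3091], [0.4912, 0.2455]]
[0.5086 0.3542]
[0.5015 0.3088]
[0.4912 0.2436]
[0.484  0.1981]
```

View pics/fit2.png

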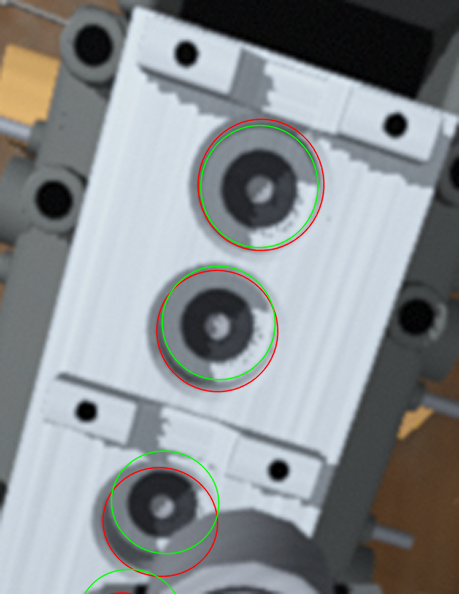

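Run:
```python
from h import *
go([.5081,.354,.115],np.radians(81))
```

```text
mm [ 71.2   5.6 126.2] turn [ 0.01 -0.01  3.4 ] j6 0.3 t 5.92
```

```bash
python3 -m jog '{"moves":[{"claw":0.6,"dx":40,"dy":3,"dz":20,"ax":0,"ay":0,"az":2},{"claw":0.6,"dx":70,"dy":5.6,"dz":65,"ax":0,"ay":0,"az":3.4},{"claw":0.6,"dx":71,"dy":5.6,"dz":110,"ax":0,"ay":0,"az":3.4},{"claw":0.6,"dx":71,"dy":5.6,"dz":126,"ax":0,"ay":0,"az":3.4},{"claw":0.6,"dx":71,"dy":5.6,"dz":126,"ax":0,"ay":0,"az":3.4}]}'
python3 - <<'E'
from h import *
go([.5081,.354,.085],np.radians(81))
f=grab('wrist','w3'); big,g=zoom(f,220,100,420,340,2.5); s=manip.sense()
for z in(.082,.06): circ(big,g,(.5081,.354),z,.019,(0,0,255))
circ(big,g,s['ee_pos'][:2],s['ee_pos'][2]+.018,.016,(0,255,0)); circ(big,g,s['ee_pos'][:2],s['ee_pos'][2]-.0095,.016,(0,255,0))
cv2.imwrite('pics/fit3.png',big)
E
```

```text
time_s: 6.55
ee_pos: [0.5083, 0.354, 0.1147]
ee_rot: [2.388, 2.041, -0.0]
contact_force: [0.7, 0.2, -0.7]
grip_width: 0.0293
finger_force: 40.0
mm [-0.  -0.2 29.7] turn [-0.    0.    0.01] j6 0.71 t 6.55
```

View pics/fit3.png

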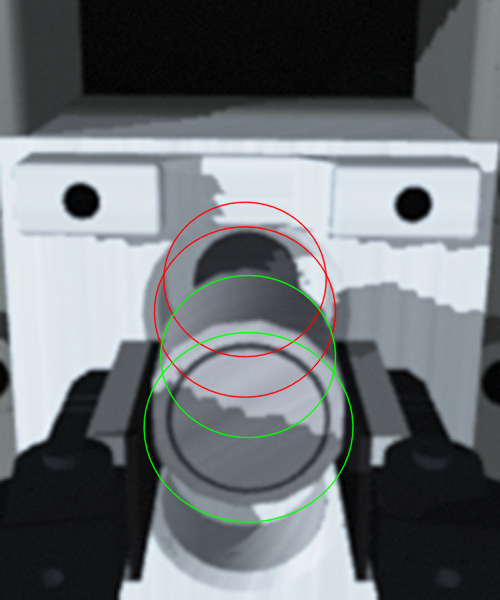

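The follower is laterally centred over bore 1. The disc and the bore appear shifted equally along the row, so that is a camera bias that cancels out. Descending.

```bash
python3 -m jog '{"moves":[{"claw":0.6,"dx":0,"dy":0,"dz":10,"ax":0,"ay":0,"az":0},{"claw":0.6,"dx":0,"dy":0,"dz":20,"ax":0,"ay":0,"az":0},{"claw":0.6,"dx":0,"dy":0,"dz":28,"ax":0,"ay":0,"az":0},{"claw":0.6,"dx":0,"dy":0,"dz":30,"ax":0,"ay":0,"az":0}]}'
```

```text
time_s: 7.1
ee_pos: [0.5078, 0.3546, 0.0835]
ee_rot: [-2.388, -2.042, 0.002]
contact_force: [-0.0, 0.1, -0.3]
grip_width: 0.0292
finger_force: 40.0
```

```bash
python3 -m jog '{"moves":[{"claw":0.1,"dx":0,"dy":0,"dz":0,"ax":0,"ay":0,"az":0},{"claw":-0.2,"dx":0,"dy":0,"dz":0,"ax":0,"ay":0,"az":0},{"claw":-0.3,"dx":0,"dy":0,"dz":0,"ax":0,"ay":0,"az":0},{"claw":-0.3,"dx":0,"dy":0,"dz":-50,"ax":0,"ay":0,"az":0},{"claw":-0.3,"dx":0,"dy":0,"dz":-100,"ax":0,"ay":0,"az":0}]}'
python3 - <<'E'
from h import *
f=grab('wrist','w4'); big,g=zoom(f,200,80,440,400,1.8)
for o in (.3545,): circ(big,g,(.5081,o),.0875,.016,(0,255,0)); circ(big,g,(.5081,o),.082,.019,(0,0,255))
cv2.imwrite('pics/fit4.png',big); go([.5162,-.0841,.115],np.radians(134.3))
for r in nets.spot_point('follower_a',f): print(round(r['confidence'],2),np.round(r['at']),np.round(toworld(f,r['at'],.06),4))
E
```

```text
time_s: 7.72
ee_pos: [0.5078, 0.3546, 0.1855]
ee_rot: [-2.388, -2.042, 0.001]
contact_force: [-0.2, 0.4, -0.1]
grip_width: 0.0556
finger_force: 0.0
mm [-434.    74.2   76.3] turn [  0.11  -0.03 -10.65] j6 0.71 t 7.78
0.56 [317. 182.] [0.5069 0.3563 0.06  ]
```

View pics/fit4.png

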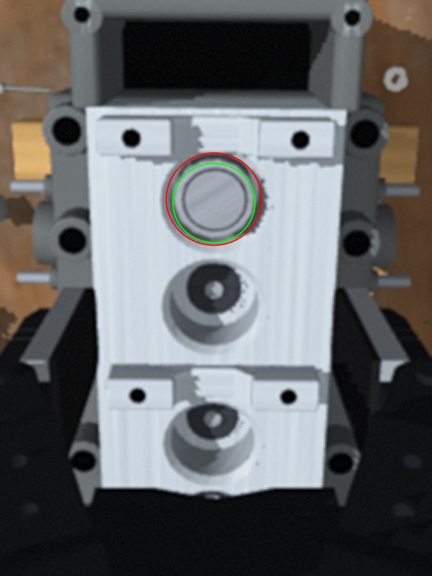

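Follower 1 is seated, flush in the rim at crop (213,200). On to the second.

```bash
python3 -m jog '{"moves":[{"claw":-0.3,"dx":-55,"dy":10,"dz":0,"ax":0,"ay":0,"az":-2},{"claw":-0.3,"dx":-115,"dy":20,"dz":0,"ax":0,"ay":0,"az":-4},{"claw":-0.3,"dx":-175,"dy":30,"dz":0,"ax":0,"ay":0,"az":-6},{"claw":-0.3,"dx":-235,"dy":40,"dz":10,"ax":0,"ay":0,"az":-8},{"claw":-0.4,"dx":-295,"dy":50,"dz":20,"ax":0,"ay":0,"az":-10}]}'
python3 - <<'E'
from h import *
go([.5162,-.0841,.10],np.radians(134.3))
E
```

```text
time_s: 8.45
ee_pos: [0.5116, 0.0621, 0.1655]
ee_rot: [1.317, 2.851, 0.0]
contact_force: [1.4, 0.3, 0.3]
grip_width: 0.06
finger_force: 0.0
mm [-114.3  -91.3   65.5] turn [ 0.01  0.01 -0.78] j6 -0.66 t 8.45
```

```bash
python3 -m jog '{"moves":[{"claw":-0.4,"dx":-45,"dy":-36,"dz":10,"ax":0,"ay":0,"az":-0.8},{"claw":-0.4,"dx":-85,"dy":-68,"dz":20,"ax":0,"ay":0,"az":-0.8},{"claw":-0.4,"dx":-114,"dy":-91,"dz":40,"ax":0,"ay":0,"az":-0.8},{"claw":-0.4,"dx":-114,"dy":-91,"dz":65,"ax":0,"ay":0,"az":-0.8},{"claw":-0.4,"dx":-114,"dy":-91,"dz":65,"ax":0,"ay":0,"az":-0.8}]}'
python3 - <<'E'
from h import *
go([.5162,-.0841,.03],np.radians(134.3))
f=grab('wrist','w5'); big,g=zoom(f,220,100,420,340,2.5)
for c in ([.5162,-.0841],[.5483,-.117],[.4841,-.0512]): circ(big,g,c,.0505,.016,(0,255,0)); circ(big,g,c,.03,.0215,(0,0,255))
cv2.imwrite('pics/fit5.png',big)
E
```

```text
time_s: 9.07
ee_pos: [0.5147, -0.0819, 0.0993]
ee_rot: [-1.225, -2.89, 0.001]
contact_force: [0.8, -0.2, 0.5]
grip_width: 0.0594
finger_force: 0.0
mm [-2.8 -0.3 69.3] turn [-0.02 -0.03 -0.05] j6 -1.0 t 9.07
```

View pics/fit5.png

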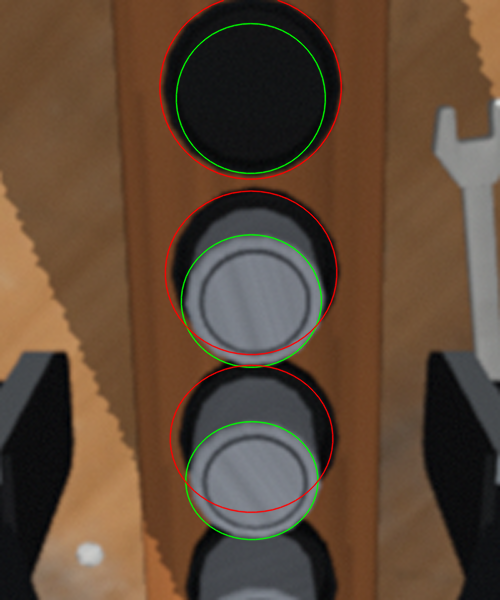

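```bash
python3 -m jog '{"moves":[{"claw":-0.4,"dx":-2,"dy":0,"dz":35,"ax":0,"ay":0,"az":0},{"claw":-0.4,"dx":-2.8,"dy":0,"dz":62,"ax":0,"ay":0,"az":0},{"claw":-0.3,"dx":-2.8,"dy":0,"dz":67,"ax":0,"ay":0,"az":0},{"claw":0.6,"dx":-2.8,"dy":0,"dz":67,"ax":0,"ay":0,"az":0},{"claw":0.6,"dx":-2.8,"dy":0,"dz":67,"ax":0,"ay":0,"az":0}]}'
python3 -m jog '{"moves":[{"claw":0.6,"dx":0,"dy":0,"dz":0,"ax":0,"ay":0,"az":0},{"claw":0.6,"dx":0,"dy":0,"dz":-20,"ax":0,"ay":0,"az":0},{"claw":0.6,"dx":0,"dy":0,"dz":-60,"ax":0,"ay":0,"az":0},{"claw":0.6,"dx":0,"dy":0,"dz":-110,"ax":0,"ay":0,"az":0},{"claw":0.6,"dx":0,"dy":0,"dz":-120,"ax":0,"ay":0,"az":0}]}'
python3 - <<'E'
from h import *
go([.501,.309,.16],np.radians(81))
E
```

```text
time_s: 9.75
ee_pos: [0.5184, -0.0838, 0.0354]
ee_rot: [1.224, 2.891, 0.001]
contact_force: [-0.8, 1.6, 3.7]
grip_width: 0.0292
finger_force: 39.4
time_s: 10.38
ee_pos: [0.5189, -0.0841, 0.1577]
ee_rot: [1.223, 2.887, 0.002]
contact_force: [-0.0, -0.3, -1.4]
grip_width: 0.029
finger_force: 39.6
mm [294.8 260.7  -3. ] turn [ 0.06  0.04 10.62] j6 -1.0 t 10.38
```

```bash
python3 -m jog '{"moves":[{"claw":0.6,"dx":40,"dy":36,"dz":-3,"ax":0,"ay":0,"az":2},{"claw":0.6,"dx":85,"dy":75,"dz":-3,"ax":0,"ay":0,"az":4},{"claw":0.6,"dx":128,"dy":113,"dz":-3,"ax":0,"ay":0,"az":6},{"claw":0.6,"dx":170,"dy":150,"dz":-3,"ax":0,"ay":0,"az":8},{"claw":0.6,"dx":212,"dy":187,"dz":-3,"ax":0,"ay":0,"az":10}]}'
python3 - <<'E'
from h import *
go([.501,.309,.12],np.radians(81))
E
```

```text
time_s: 11.0
ee_pos: [0.5045, 0.1946, 0.1565]
ee_rot: [-2.312, -2.127, 0.0]
contact_force: [1.5, -0.4, -0.7]
grip_width: 0.029
finger_force: 39.7
mm [113.7 -13.   36.5] turn [-0.    0.    0.85] j6 0.38 t 11.0
```

```bash
python3 -m jog '{"moves":[{"claw":0.6,"dx":55,"dy":-7,"dz":0,"ax":0,"ay":0,"az":0.85},{"claw":0.6,"dx":105,"dy":-13,"dz":0,"ax":0,"ay":0,"az":0.85},{"claw":0.6,"dx":114,"dy":-13,"dz":20,"ax":0,"ay":0,"az":0.85},{"claw":0.6,"dx":114,"dy":-13,"dz":36,"ax":0,"ay":0,"az":0.85},{"claw":0.6,"dx":114,"dy":-13,"dz":36,"ax":0,"ay":0,"az":0.85}]}'
python3 - <<'E'
from h import *
go([.501,.309,.086],np.radians(81))
E
```

```text
time_s: 11.62
ee_pos: [0.5004, 0.306, 0.1189]
ee_rot: [-2.384, -2.045, 0.005]
contact_force: [0.3, -0.6, -0.1]
grip_width: 0.0292
finger_force: 39.7
mm [ 3.1  0.2 32.9] turn [-0.03  0.03  0.05] j6 0.64 t 11.62
```

```bash
python3 -m jog '{"moves":[{"claw":0.6,"dx":1.5,"dy":0,"dz":8,"ax":0,"ay":0,"az":0},{"claw":0.6,"dx":1.5,"dy":0,"dz":20,"ax":0,"ay":0,"az":0},{"claw":0.6,"dx":1.5,"dy":0,"dz":31,"ax":0,"ay":0,"az":0},{"claw":0.6,"dx":1.5,"dy":0,"dz":33,"ax":0,"ay":0,"az":0}]}'
```

```text
time_s: 12.12
ee_pos: [0.5008, 0.3088, 0.0866]
ee_rot: [-2.383, -2.047, 0.002]
contact_force: [-0.1, -0.5, -0.0]
grip_width: 0.0288
finger_force: 39.7
```

```bash
python3 -m jog '{"moves":[{"claw":0.1,"dx":0,"dy":0,"dz":0,"ax":0,"ay":0,"az":0},{"claw":-0.2,"dx":0,"dy":0,"dz":0,"ax":0,"ay":0,"az":0},{"claw":-0.3,"dx":0,"dy":0,"dz":0,"ax":0,"ay":0,"az":0},{"claw":-0.3,"dx":0,"dy":0,"dz":-50,"ax":0,"ay":0,"az":0},{"claw":-0.3,"dx":0,"dy":0,"dz":-90,"ax":0,"ay":0,"az":0}]}'
python3 - <<'E'
from h import *
f=grab('wrist','w6'); big,g=zoom(f,240,40,400,240,1.5); cv2.imwrite('pics/c6.png',big)
go([.549,-.1163,.115],np.radians(134.3))
E
```

```text
time_s: 12.75
ee_pos: [0.5012, 0.3091, 0.1795]
ee_rot: [2.383, 2.047, 0.001]
contact_force: [1.1, -0.4, 0.3]
grip_width: 0.0556
finger_force: 0.0
mm [-414.8  109.7   68.9] turn [  0.1   -0.02 -10.6 ] j6 0.64 t 12.8
```

View pics/c6.png

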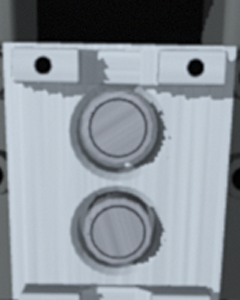

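Followers 1 and 2 show seated in their bores, at crop (117,128) and (117,230). On to the third.

```bash
python3 -m jog '{"moves":[{"claw":-0.3,"dx":-55,"dy":14,"dz":0,"ax":0,"ay":0,"az":-2},{"claw":-0.3,"dx":-113,"dy":29,"dz":0,"ax":0,"ay":0,"az":-4},{"claw":-0.3,"dx":-172,"dy":44,"dz":0,"ax":0,"ay":0,"az":-6},{"claw":-0.3,"dx":-231,"dy":60,"dz":10,"ax":0,"ay":0,"az":-8},{"claw":-0.4,"dx":-290,"dy":76,"dz":20,"ax":0,"ay":0,"az":-10}]}'
python3 - <<'E'
from h import *
go([.549,-.1163,.095],np.radians(134.3))
E
```

```text
time_s: 13.42
ee_pos: [0.5314, 0.0221, 0.1599]
ee_rot: [1.315, 2.852, 0.001]
contact_force: [1.2, -0.1, 0.0]
grip_width: 0.06
finger_force: 0.0
mm [-116.6  -76.5   64.9] turn [ 0.01  0.01 -0.76] j6 -0.73 t 13.43
```

```bash
python3 -m jog '{"moves":[{"claw":-0.4,"dx":-47,"dy":-31,"dz":10,"ax":0,"ay":0,"az":-0.8},{"claw":-0.4,"dx":-90,"dy":-60,"dz":20,"ax":0,"ay":0,"az":-0.8},{"claw":-0.4,"dx":-117,"dy":-77,"dz":40,"ax":0,"ay":0,"az":-0.8},{"claw":-0.4,"dx":-117,"dy":-77,"dz":65,"ax":0,"ay":0,"az":-0.8},{"claw":-0.4,"dx":-117,"dy":-77,"dz":65,"ax":0,"ay":0,"az":-0.8}]}'
python3 - <<'E'
from h import *
go([.549,-.1163,.03],np.radians(134.3))
E
```

```text
time_s: 14.05
ee_pos: [0.5471, -0.1151, 0.0934]
ee_rot: [-1.223, -2.89, 0.001]
contact_force: [0.2, 0.3, 1.0]
grip_width: 0.0599
finger_force: 0.0
mm [-2.3  0.6 63.4] turn [-0.02 -0.03 -0.03] j6 -1.04 t 14.05
```

```bash
python3 -m jog '{"moves":[{"claw":-0.4,"dx":-1,"dy":0,"dz":35,"ax":0,"ay":0,"az":0},{"claw":-0.4,"dx":-1,"dy":0,"dz":59,"ax":0,"ay":0,"az":0},{"claw":-0.3,"dx":-1,"dy":0,"dz":62,"ax":0,"ay":0,"az":0},{"claw":0.6,"dx":-1,"dy":0,"dz":62,"ax":0,"ay":0,"az":0},{"claw":0.6,"dx":-1,"dy":0,"dz":62,"ax":0,"ay":0,"az":0}]}'
python3 -m jog '{"moves":[{"claw":0.6,"dx":0,"dy":0,"dz":0,"ax":0,"ay":0,"az":0},{"claw":0.6,"dx":0,"dy":0,"dz":-20,"ax":0,"ay":0,"az":0},{"claw":0.6,"dx":0,"dy":0,"dz":-60,"ax":0,"ay":0,"az":0},{"claw":0.6,"dx":0,"dy":0,"dz":-110,"ax":0,"ay":0,"az":0},{"claw":0.6,"dx":0,"dy":0,"dz":-125,"ax":0,"ay":0,"az":0}]}'
python3 - <<'E'
from h import *
go([.4907,.244,.16],np.radians(81))
E
```

```text
time_s: 14.68
ee_pos: [0.5495, -0.1158, 0.0346]
ee_rot: [1.222, 2.892, 0.001]
contact_force: [-1.3, 2.0, 5.0]
grip_width: 0.0293
finger_force: 39.2
time_s: 15.3
ee_pos: [0.5498, -0.1161, 0.162]
ee_rot: [1.221, 2.888, 0.001]
contact_force: [-0.5, 0.3, -1.6]
grip_width: 0.0291
finger_force: 39.6
mm [299.5 208.5   1. ] turn [ 0.06  0.04 10.63] j6 -1.04 t 15.3
```

```bash
python3 -m jog '{"moves":[{"claw":0.6,"dx":47,"dy":33,"dz":0,"ax":0,"ay":0,"az":2},{"claw":0.6,"dx":97,"dy":68,"dz":0,"ax":0,"ay":0,"az":4},{"claw":0.6,"dx":147,"dy":103,"dz":0,"ax":0,"ay":0,"az":6},{"claw":0.6,"dx":197,"dy":138,"dz":0,"ax":0,"ay":0,"az":8},{"claw":0.6,"dx":240,"dy":168,"dz":0,"ax":0,"ay":0,"az":10}]}'
python3 - <<'E'
from h import *
go([.4907,.244,.12],np.radians(81))
E
```

```text
time_s: 15.92
ee_pos: [0.5028, 0.1687, 0.1579]
ee_rot: [2.31, 2.129, 0.0]
contact_force: [0.9, 0.9, -0.7]
grip_width: 0.0291
finger_force: 39.7
mm [ 74.1 -18.1  37.9] turn [ 0.   -0.    0.87] j6 0.34 t 15.93
```

```bash
python3 -m jog '{"moves":[{"claw":0.6,"dx":45,"dy":-11,"dz":0,"ax":0,"ay":0,"az":0.85},{"claw":0.6,"dx":74,"dy":-18,"dz":0,"ax":0,"ay":0,"az":0.85},{"claw":0.6,"dx":74,"dy":-18,"dz":20,"ax":0,"ay":0,"az":0.85},{"claw":0.6,"dx":74,"dy":-18,"dz":36,"ax":0,"ay":0,"az":0.85},{"claw":0.6,"dx":74,"dy":-18,"dz":36,"ax":0,"ay":0,"az":0.85}]}'
python3 - <<'E'
from h import *
go([.4907,.244,.086],np.radians(81))
f=grab('wrist','w7'); big,g=zoom(f,220,100,420,340,2.5); s=manip.sense()
for z in(.082,.06): circ(big,g,(.4907,.244),z,.019,(0,0,255))
cv2.imwrite('pics/fit7.png',big)
E
```

```text
time_s: 16.55
ee_pos: [0.4906, 0.2415, 0.1206]
ee_rot: [-2.381, -2.048, 0.004]
contact_force: [-0.4, -0.4, -0.1]
grip_width: 0.0292
finger_force: 39.7
mm [ 2.5 -0.1 34.6] turn [-0.02  0.02  0.08] j6 0.54 t 16.55
```

View pics/fit7.png

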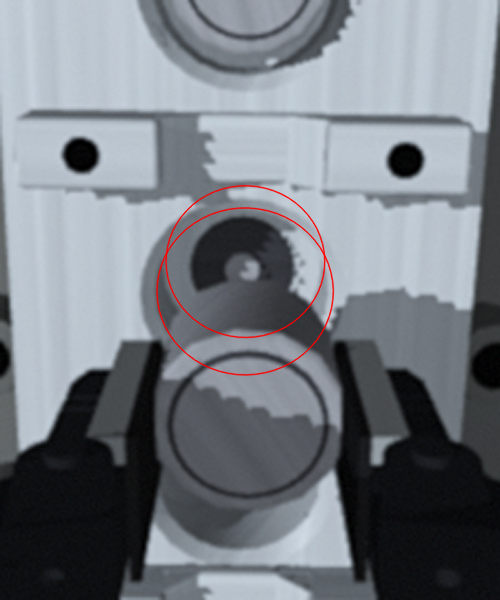

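Pin at (241,267), about 1 mm left of the follower axis. I'll correct by dy -1 and insert.

```bash
python3 -m jog '{"moves":[{"claw":0.6,"dx":1,"dy":-1,"dz":8,"ax":0,"ay":0,"az":0},{"claw":0.6,"dx":1,"dy":-1,"dz":20,"ax":0,"ay":0,"az":0},{"claw":0.6,"dx":1,"dy":-1,"dz":32,"ax":0,"ay":0,"az":0},{"claw":0.6,"dx":1,"dy":-1,"dz":35,"ax":0,"ay":0,"az":0}]}'
python3 -m jog '{"moves":[{"claw":0.1,"dx":0,"dy":0,"dz":0,"ax":0,"ay":0,"az":0},{"claw":-0.2,"dx":0,"dy":0,"dz":0,"ax":0,"ay":0,"az":0},{"claw":-0.3,"dx":0,"dy":0,"dz":0,"ax":0,"ay":0,"az":0},{"claw":-0.3,"dx":0,"dy":0,"dz":-50,"ax":0,"ay":0,"az":0},{"claw":-0.3,"dx":0,"dy":0,"dz":-90,"ax":0,"ay":0,"az":0}]}'
python3 - <<'E'
from h import *
f=grab('wrist','w8')
go([.5813,-.1492,.115],np.radians(134.3))
E
```

```text
time_s: 17.1
ee_pos: [0.4898, 0.243, 0.0856]
ee_rot: [-2.381, -2.049, 0.003]
contact_force: [0.1, 0.6, -0.8]
grip_width: 0.0293
finger_force: 39.7
time_s: 17.73
ee_pos: [0.4903, 0.2433, 0.1787]
ee_rot: [2.381, 2.049, 0.001]
contact_force: [0.2, 0.7, 1.1]
grip_width: 0.0559
finger_force: 0.0
mm [-375.7  146.5   68.5] turn [ 1.000e-01 -1.000e-02 -1.058e+01] j6 0.54 t 17.77
```

```bash
python3 -m jog '{"moves":[{"claw":-0.3,"dx":-55,"dy":21,"dz":0,"ax":0,"ay":0,"az":-2},{"claw":-0.3,"dx":-110,"dy":42,"dz":0,"ax":0,"ay":0,"az":-4},{"claw":-0.3,"dx":-165,"dy":64,"dz":0,"ax":0,"ay":0,"az":-6},{"claw":-0.3,"dx":-221,"dy":86,"dz":10,"ax":0,"ay":0,"az":-8},{"claw":-0.4,"dx":-277,"dy":108,"dz":20,"ax":0,"ay":0,"az":-10}]}'
python3 - <<'E'
from h import *
go([.5813,-.1492,.095],np.radians(134.3))
E
```

```text
time_s: 18.4
ee_pos: [0.5535, -0.0362, 0.159]
ee_rot: [1.312, 2.853, 0.001]
contact_force: [0.5, 0.3, 0.2]
grip_width: 0.0596
finger_force: 0.0
mm [-103.8  -52.5   64.1] turn [ 0.01  0.01 -0.74] j6 -0.84 t 18.4
```

```bash
python3 -m jog '{"moves":[{"claw":-0.4,"dx":-50,"dy":-26,"dz":10,"ax":0,"ay":0,"az":-0.75},{"claw":-0.4,"dx":-90,"dy":-45,"dz":20,"ax":0,"ay":0,"az":-0.75},{"claw":-0.4,"dx":-105,"dy":-53,"dz":40,"ax":0,"ay":0,"az":-0.75},{"claw":-0.4,"dx":-105,"dy":-53,"dz":64,"ax":0,"ay":0,"az":-0.75},{"claw":-0.4,"dx":-105,"dy":-53,"dz":64,"ax":0,"ay":0,"az":-0.75}]}'
python3 - <<'E'
from h import *
go([.5813,-.1492,.03],np.radians(134.3))
E
```

```text
time_s: 19.02
ee_pos: [0.5798, -0.1486, 0.0934]
ee_rot: [-1.226, -2.889, 0.0]
contact_force: [0.6, -0.1, 2.1]
grip_width: 0.0598
finger_force: 0.0
mm [-1.6  0.8 63.3] turn [-0.02 -0.03 -0.06] j6 -1.08 t 19.02
```

```bash
python3 -m jog '{"moves":[{"claw":-0.4,"dx":-0.5,"dy":0,"dz":35,"ax":0,"ay":0,"az":0},{"claw":-0.4,"dx":-0.5,"dy":0,"dz":59,"ax":0,"ay":0,"az":0},{"claw":-0.3,"dx":-0.5,"dy":0,"dz":62,"ax":0,"ay":0,"az":0},{"claw":0.6,"dx":-0.5,"dy":0,"dz":62,"ax":0,"ay":0,"az":0},{"claw":0.6,"dx":-0.5,"dy":0,"dz":62,"ax":0,"ay":0,"az":0}]}'
python3 -m jog '{"moves":[{"claw":0.6,"dx":0,"dy":0,"dz":0,"ax":0,"ay":0,"az":0},{"claw":0.6,"dx":0,"dy":0,"dz":-20,"ax":0,"ay":0,"az":0},{"claw":0.6,"dx":0,"dy":0,"dz":-60,"ax":0,"ay":0,"az":0},{"claw":0.6,"dx":0,"dy":0,"dz":-110,"ax":0,"ay":0,"az":0},{"claw":0.6,"dx":0,"dy":0,"dz":-125,"ax":0,"ay":0,"az":0}]}'
python3 - <<'E'
from h import *
go([.483,.1985,.16],np.radians(81))
E
```

```text
time_s: 19.65
ee_pos: [0.5818, -0.1492, 0.0348]
ee_rot: [1.226, 2.89, 0.0]
contact_force: [0.2, 1.5, 5.0]
grip_width: 0.0291
finger_force: 39.3
time_s: 20.27
ee_pos: [0.5821, -0.1494, 0.1629]
ee_rot: [1.224, 2.886, 0.001]
contact_force: [-0.1, 0.4, -1.4]
grip_width: 0.0291
finger_force: 39.6
mm [319.  170.6   1.7] turn [ 0.06  0.04 10.6 ] j6 -1.08 t 20.27
```

```bash
python3 -m jog '{"moves":[{"claw":0.6,"dx":50,"dy":27,"dz":0,"ax":0,"ay":0,"az":2},{"claw":0.6,"dx":103,"dy":55,"dz":0,"ax":0,"ay":0,"az":4},{"claw":0.6,"dx":156,"dy":83,"dz":0,"ax":0,"ay":0,"az":6},{"claw":0.6,"dx":209,"dy":112,"dz":0,"ax":0,"ay":0,"az":8},{"claw":0.6,"dx":260,"dy":139,"dz":0,"ax":0,"ay":0,"az":10}]}'
python3 - <<'E'
from h import *
go([.483,.1985,.12],np.radians(81))
E
```

```text
time_s: 20.9
ee_pos: [0.501, 0.1315, 0.1585]
ee_rot: [2.324, 2.113, 0.0]
contact_force: [1.7, -0.2, -0.6]
grip_width: 0.0291
finger_force: 39.7
mm [ 65.  -24.2  38.5] turn [ 0.   -0.    0.71] j6 0.28 t 20.9
```

```bash
python3 -m jog '{"moves":[{"claw":0.6,"dx":45,"dy":-17,"dz":0,"ax":0,"ay":0,"az":0.7},{"claw":0.6,"dx":65,"dy":-24,"dz":0,"ax":0,"ay":0,"az":0.7},{"claw":0.6,"dx":65,"dy":-24,"dz":20,"ax":0,"ay":0,"az":0.7},{"claw":0.6,"dx":65,"dy":-24,"dz":36,"ax":0,"ay":0,"az":0.7},{"claw":0.6,"dx":65,"dy":-24,"dz":36,"ax":0,"ay":0,"az":0.7}]}'
python3 - <<'E'
from h import *
go([.483,.1985,.086],np.radians(81))
f=grab('wrist','w9'); big,g=zoom(f,220,60,420,340,2.1); s=manip.sense()
for z in(.082,.06): circ(big,g,(.483,.1985),z,.019,(0,0,255))
cv2.imwrite('pics/fit9.png',big)
E
```

```text
time_s: 21.52
ee_pos: [0.4832, 0.1962, 0.121]
ee_rot: [-2.382, -2.047, 0.003]
contact_force: [-0.1, 0.1, -0.6]
grip_width: 0.0291
finger_force: 39.7
mm [ 2.2 -0.5 35. ] turn [-0.02  0.01  0.07] j6 0.47 t 21.52
```

View pics/fit9.png

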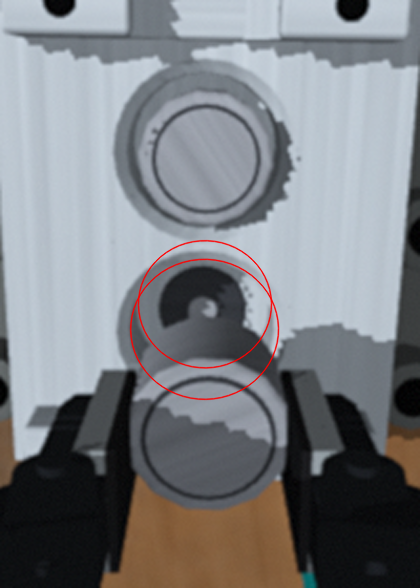

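The pin at (205,308) lies on the model floor centre (205,307), and follower 3 is seated at (206,158). Inserting the fourth.

```bash
python3 -m jog '{"moves":[{"claw":0.6,"dx":1,"dy":-0.7,"dz":8,"ax":0,"ay":0,"az":0},{"claw":0.6,"dx":1,"dy":-0.7,"dz":20,"ax":0,"ay":0,"az":0},{"claw":0.6,"dx":1,"dy":-0.7,"dz":32,"ax":0,"ay":0,"az":0},{"claw":0.6,"dx":1,"dy":-0.7,"dz":35,"ax":0,"ay":0,"az":0}]}'
python3 -m jog '{"moves":[{"claw":0.1,"dx":0,"dy":0,"dz":0,"ax":0,"ay":0,"az":0},{"claw":-0.2,"dx":0,"dy":0,"dz":0,"ax":0,"ay":0,"az":0},{"claw":-0.3,"dx":0,"dy":0,"dz":0,"ax":0,"ay":0,"az":0},{"claw":-0.3,"dx":0,"dy":0,"dz":-60,"ax":0,"ay":0,"az":0},{"claw":-0.3,"dx":0,"dy":0,"dz":-120,"ax":0,"ay":0,"az":0}]}'
python3 -m jog '{"moves":[{"claw":-0.3,"dx":-20,"dy":0,"dz":-40,"ax":0,"ay":0,"az":0},{"claw":-0.3,"dx":-50,"dy":0,"dz":-60,"ax":0,"ay":0,"az":0},{"claw":-0.3,"dx":-50,"dy":0,"dz":-60,"ax":0,"ay":0,"az":0}]}'
python3 - <<'E'
from h import *
f=grab('wrist','w10'); s=grab('side','s10')
a,_=zoom(f,220,0,420,260,2); c=np.array(s['pixels'])[:,:,::-1][100:220,190:340]
c=cv2.resize(c,(400,320),interpolation=2); c=cv2.copyMakeBorder(c,0,200,0,0,0)
cv2.imwrite('pics/fin.png',np.hstack([a,c]))
for n in ('top',):
  g=grab(n)
for F in (f,s):
  for r in nets.spot_point('follower_a',F): print(round(r['confidence'],2),np.round(r['at']),np.round(toworld(F,r['at'],.06),4))
E
```

```text
time_s: 22.08
ee_pos: [0.4828, 0.1976, 0.0858]
ee_rot: [-2.382, -2.048, 0.002]
contact_force: [1.3, -1.3, -0.4]
grip_width: 0.029
finger_force: 39.7
time_s: 22.7
ee_pos: [0.4829, 0.1977, 0.2085]
ee_rot: [-2.382, -2.048, 0.001]
contact_force: [-0.1, -0.3, 0.4]
grip_width: 0.0554
finger_force: 0.0
time_s: 23.08
ee_pos: [0.4761, 0.1473, 0.2688]
ee_rot: [2.383, 2.045, 0.005]
contact_force: [-0.2, 0.2, 0.3]
grip_width: 0.0555
finger_force: 0.0
0.8 [358. 219.] [0.5096 0.0829 0.06  ]
0.61 [320.  60.] [0.4931 0.2439 0.06  ]
0.58 [317. 115.] [0.4829 0.1953 0.06  ]
0.69 [305. 227.] [0.4882 0.0054 0.06  ]
0.66 [241. 138.] [0.502  0.3445 0.06  ]
0.64 [247. 143.] [0.5056 0.3176 0.06  ]
0.47 [257. 176.] [0.4744 0.1948 0.06  ]
```

View pics/fin.png

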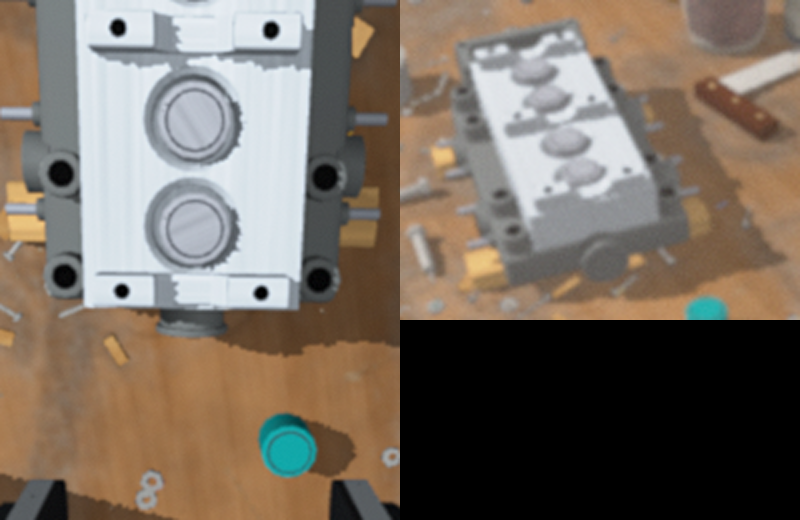

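The wrist view shows followers 3 and 4 home and level, at (194,120) and (194,228). The side view shows all four low in their bores, the arm clear, and the turquoise cylinder undisturbed. Handing in.

```bash
python3 -c "
from workcell import ticket; print(ticket.close_job())"
```

```text
the job is handed in; nothing more can be done
None
```

All four followers are back in the head in the order they had on the board; in the camera views each looks fully home, and the job is handed in at about 23 s of the 99 s allowed (no verdict came back).

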